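# Change the check weight on the balance and put the set back in order

### The arm

A 6-joint arm with a two-finger parallel gripper is mounted at the origin on the work surface. World frame = base frame: x ahead of the robot, y to its left, z up, the work surface at z = 0. Lengths are in m, angles in degrees, forces in N, time in s.
With the tool pointing down it reaches from about 0.325 to 0.875 m from the base axis. Payload 4.4 kg.
Tool frame: the origin (TCP) lies at the very end of the fingers, on their centre line; the grasp point (between the pads) lies 19 mm behind it; z points along the fingers, y is the line along which they close (so a half turn about z gives the same grasp; the last joint's range is limited). The gripper opens to 85 mm and grips with 20 to 120 N. Pads are 22 mm wide; open, the fingers measure 114 mm over their backs; the gripper's body (76 mm by 85 mm) begins 54 mm behind the grasp point. The pads swing forward as they close: fully open they stand 13 mm farther back than shut.
Start: joints at [60.476, 11.837, 88.321, -0, 79.842, -8.623], TCP at [0.205, 0.537, 0.231] pointing down, gripper open.
Joint ranges: [-156.59, 156.59], [-49.26, 127.26], [12.9, 141.05], [-63.56, 243.56], [4.71, 150.69], [-161.64, 161.64]. Speed limits (degrees/s): [159.86, 159.86, 180, 180, 180, 180].

### API

Orientations are given as [roll, pitch, yaw] about the fixed x, y, z axes, in that order (R = Rz(yaw) Ry(pitch) Rx(roll)).
In Python, from workcell import state, snapshot, sign_off gives the robot as it stands.
- The arm moves only by the tool send_rows, never from a script. Its argument "increments" is a list that holds one entry, the list of rows, each a list of 5 numbers: the shift along the tool's x, y, z in m, then the turn about the tool's z in rad, then the opening, from -1 (shut) to 1 (fully open). A call has 1 to 20 rows; each row is the pose to reach, as a shift and turn from the pose commanded when the call began, along the tool's axes at that moment; what a row does not reach only later rows make up. A row lasts 1/10 s, in which the tool goes at most 50 mm and 8.59 degrees, less where a joint would pass 70% of its speed; a pose out of reach is approached as far as the arm can. A call with a gripper value outside its range is refused whole. The fingers move at their own pace and stop on an object; "force" is the grip in N (left out, the last holds). Time passes only in rows, so rows that repeat a pose let the fingers close. It gives the time, the measured TCP pose, the force, the opening and the grip force at its end, in the units of the state.
- state(): the state, without advancing time (a new reading comes with each control period).
- snapshot(name): name is "scene" or "top" or "wrist"; returns a dict with "color" (400x640x3 uint8, red, green, blue), "fx", "fy", "cx", "cy" (pixels), "world_to_cam" (4x4, takes a point from world to camera coordinates); the wrist camera has in their place "tool_from_camera" (4x4, takes a point from camera to tool coordinates, whose origin is the TCP and whose axes are the flange's). Camera axes: x right, y down, z forward; pixel columns grow to the right and rows downward; lengths in m; the calibration is good to about 2 mm. A picture is of the moment at which its call begins: read the wrist's pose just before it. There is no depth.
- sign_off(): hands the job in; it is judged then, once.
The state is a dict: "time_s": time; "joint_pos": joint angles; "dq": joint speeds; "tau": joint torques, N m; "tcp_pos": TCP position; "ee_rot": TCP orientation; "ft_force": force on the tool from outside, world axes, zero at the start; "torque": the same for the moment, N m; "width": finger opening in m; "finger_force": force on a finger pad.
Only numpy, scipy, OpenCV 4.12 (cv2) and the standard library are available. Lean on these libraries where they do the work, as an engineer would, in place of code of your own. Each camera call takes 0.05 s, during which the arm holds its last target. There are 200 camera calls.

### The job

The colour-coded check weights have been put back in each other's nests, and the yellow one is next to be checked. Finish with the yellow weight standing in the middle of the balance pan and the red, blue and green weights each standing fully down in the foam nest ringed in its own colour; the yellow nest is free, so it can park a weight on the way. Put no weight down on the bench, set each down without dropping it, and leave the white bottle standing where it is.

Things in the scene. Friction and masses are not known exactly. Their poses are not given: they have to be found in the camera images.
- weight_red: loose turned-steel check weight marked in red: a red ring on its top face and a red knob. Upright steel disc 50 mm in diameter and 28 mm high, with a plain upright cylindrical knob 18 mm in diameter and 26 mm high on its centre (knob top 54 mm above the underside). About 0.48 kg. Origin: centre of the underside; z up along the knob.
- weight_blue: loose turned-steel check weight marked in blue: a blue ring on its top face and a blue knob. Upright steel disc 50 mm in diameter and 24 mm high, with a plain upright cylindrical knob 18 mm in diameter and 26 mm high on its centre (knob top 50 mm above the underside). About 0.42 kg. Origin: centre of the underside; z up along the knob.
- weight_green: loose turned-steel check weight marked in green: a green ring on its top face and a green knob. Upright steel disc 50 mm in diameter and 20 mm high, with a plain upright cylindrical knob 18 mm in diameter and 26 mm high on its centre (knob top 46 mm above the underside). About 0.36 kg. Origin: centre of the underside; z up along the knob.
- weight_yellow: loose turned-steel check weight marked in yellow: a yellow ring on its top face and a yellow knob. Upright steel disc 50 mm in diameter and 16 mm high, with a plain upright cylindrical knob 18 mm in diameter and 26 mm high on its centre (knob top 42 mm above the underside). About 0.3 kg. Origin: centre of the underside; z up along the knob.
- nest_red: fixed dark foam nest, 100 mm square, in the open case: a flat red ring (85 mm across) round the mouth of a round pocket with a red floor, 68 mm in diameter, 12 mm deep. Origin: centre of the pocket floor, 45 mm above the bench; z up. The four nests lie two by two, 101 mm apart, in any order; the case's rim is at most 17 mm above the pocket floors, its folded-back lid lower.
- nest_blue: fixed dark foam nest, 100 mm square, in the open case: a flat blue ring (85 mm across) round the mouth of a round pocket with a blue floor, 68 mm in diameter, 12 mm deep. Origin: centre of the pocket floor, 45 mm above the bench; z up. The four nests lie two by two, 101 mm apart, in any order; the case's rim is at most 17 mm above the pocket floors, its folded-back lid lower.
- nest_green: fixed dark foam nest, 100 mm square, in the open case: a flat green ring (85 mm across) round the mouth of a round pocket with a green floor, 68 mm in diameter, 12 mm deep. Origin: centre of the pocket floor, 45 mm above the bench; z up. The four nests lie two by two, 101 mm apart, in any order; the case's rim is at most 17 mm above the pocket floors, its folded-back lid lower.
- nest_yellow: fixed dark foam nest, 100 mm square, in the open case: a flat yellow ring (85 mm across) round the mouth of a round pocket with a yellow floor, 68 mm in diameter, 12 mm deep. Origin: centre of the pocket floor, 45 mm above the bench; z up. The four nests lie two by two, 101 mm apart, in any order; the case's rim is at most 17 mm above the pocket floors, its folded-back lid lower.
- balance: fixed white bench balance with a flat round steel pan 120 mm in diameter. Origin: on the bench, straight below the centre of the pan; the pan's upper face is 45 mm above the origin; z up, x points away from the display, which is lower than the pan. The pan does not give.
- bottle: bystander: small closed white bottle of cleaning alcohol with a blue cap, 48 mm in diameter, 110 mm high, standing loose on the bench. Origin: centre of the underside.
Not all that is in view belongs to the job. What is shaped like the weight_green but pink or purple is not meant.

How it is judged:
By the outcome, as a careful person would: the job done as asked, in the order asked, and still so for the second after the job is handed in, with the robot touching nothing.
It also fails if it takes over 112 s, if anything falls off the work surface, if the arm or the gripper's body presses on something with over 40 N, if the wrist force passes 120 N, or if a joint passes its speed limit or range.

## Working session

There is one attempt and no reset: what is moved stays moved. The work goes in short steps, Python scripts to look and compute and a tool call to move; the robot and the scene stay as the last step left them, time stands still between calls to the robot, and variables do not carry over. Pictures are saved under pics/ and viewed, at most 14 in all, crops included, and the job is handed in when it is done.

Besides the shell and the picture viewer there is one more tool, called after "Request:" as name(argument=value, ...) on one line, values as JSON. send_rows: Moves the arm, as the interface text tells. Its arguments: {"type":"object","properties":{"increments":{"type":"array","items":{"type":"array","items":{"type":"array","items":{"type":"number"}}}},"force":{"type":"number"}},"required":["increments"]}

```bash
mkdir -p pics; python3 - <<'E'
from workcell import state,snapshot
import cv2
print(state())
for n in("scene","top"):
    s=snapshot(n);cv2.imwrite(f"pics/{n}0.png",s["color"][:,:,::-1]);print(n,s["fx"],s["cx"],s["cy"],s["world_to_cam"])
E
```

```text
{'time_s': 0.0, 'joint_pos': array([ 6.04765199e+01,  1.18850419e+01,  8.84067266e+01,  1.25027260e-03,
        7.98413059e+01, -8.62120202e+00]), 'dq': array([ 0.01016234,  0.01553134, -0.01296815, -0.01217799, -0.04649778,
       -0.02156125]), 'tau': array([-2.35424632e-03, -3.83014977e+01, -2.91601878e+01, -5.40482852e-04,
        1.04526427e-02, -8.92765030e-06]), 'tcp_pos': array([0.20474926, 0.53648693, 0.23010195]), 'ee_rot': array([-1.79868614e+02, -2.11642628e-02,  1.59097476e+02]), 'ft_force': array([-0.61514138, -0.20647808,  0.05759593]), 'torque': array([0.00420942, 0.0264913 , 0.0274966 ]), 'finger_force': 0.0, 'width': 0.08546131696573761}
scene 408.6052553569477 315.78906337870836 196.12086476141826 [[-4.97026055e-01  8.67735615e-01  5.93802452e-05  2.70845391e-01]
 [ 6.82230860e-01  3.90813976e-01 -6.17920294e-01 -2.88175159e-01]
 [-5.36214653e-01 -3.07081975e-01 -7.86240743e-01  1.55400331e+00]
 [ 0.00000000e+00  0.00000000e+00  0.00000000e+00  1.00000000e+00]]
top 463.3834544449806 312.07146109213306 201.8539481488537 [[-2.73447894e-02 -9.99624822e-01  1.57429513e-03 -3.02642206e-02]
 [-9.96480364e-01  2.71338628e-02 -7.93135367e-02  5.09200249e-01]
 [ 7.92410633e-02 -3.73756614e-03 -9.96848476e-01  1.63294028e+00]
 [ 0.00000000e+00  0.00000000e+00  0.00000000e+00  1.00000000e+00]]
```

View pics/scene0.png

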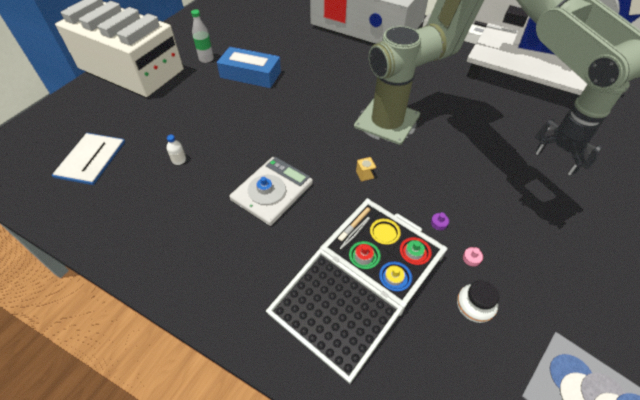

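View pics/top0.png

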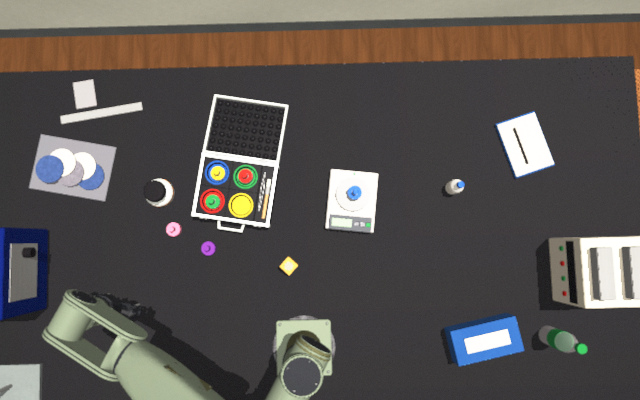

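The blue weight is on the pan at top (354,193). Yellow is in the blue nest (217,173), red in the green nest (245,177) and green in the red nest (212,202). The yellow nest (241,205) is free, and the bottle is at (455,187). Next I need rough positions, then a closer look with the wrist camera.

```bash
cat > h.py <<'E'
import numpy as np,cv2
from workcell import state,snapshot
from scipy.spatial.transform import Rotation as R
def cam(name):
    if name=="wrist":
        st=state();s=snapshot(name)
        T=np.eye(4);T[:3,:3]=R.from_euler('xyz',st["ee_rot"],degrees=True).as_matrix();T[:3,3]=st["tcp_pos"]
        s["c2w"]=T@s["tool_from_camera"]
    else:
        s=snapshot(name);s["c2w"]=np.linalg.inv(s["world_to_cam"])
    return s
def ray(s,u,v):
    d=s["c2w"][:3,:3]@np.array([(u-s["cx"])/s["fx"],(v-s["cy"])/s["fy"],1.]);return s["c2w"][:3,3],d/np.linalg.norm(d)
def plane(s,u,v,z):
    o,d=ray(s,u,v);return o+d*(z-o[2])/d[2]
def tri(rs):
    A=sum(np.eye(3)-np.outer(d,d) for o,d in rs);b=sum((np.eye(3)-np.outer(d,d))@o for o,d in rs)
    p=np.linalg.solve(A,b);return p,max(np.linalg.norm(np.cross(p-o,d)) for o,d in rs)
E
python3 - <<'E'
from h import *
T=cam("top");S=cam("scene")
for n,a,b,z in(("yel",(217,173),(395,275),.085),("red",(245,177),(366,252),.097),("grn",(212,202),(416,246),.089),("ynest",(241,205),(385,232),.045),("blue",(354,193),(264,184),.094),("bottle",(456,186),(172,140),.11)):
    p,e=tri([ray(T,*a),ray(S,*b)]);print(n,p.round(3),e.round(4),plane(T,*a,z).round(3))
w=snapshot("wrist");print(w["fx"],w["tool_from_camera"].round(3))
E
```

```text
yel [0.616 0.286 0.054] 0.0008 [0.612 0.281 0.085]
red [0.598 0.188 0.064] 0.001 [0.593 0.183 0.097]
grn [0.513 0.302 0.068] 0.0002 [0.512 0.298 0.089]
ynest [0.501 0.206 0.049] 0.0005 [0.502 0.206 0.045]
blue [ 0.533 -0.192  0.061] 0.0015 [ 0.529 -0.188  0.094]
bottle [ 0.547 -0.541  0.095] 0.0052 [ 0.542 -0.532  0.11 ]
335.9949409308354 [[-0.001 -0.953 -0.302  0.077]
 [ 1.    -0.    -0.001 -0.   ]
 [ 0.    -0.302  0.953 -0.142]
 [ 0.     0.     0.     1.   ]]
```

Request:
send_rows(increments=[[[-0.043,-0.015,0,-0.05,0],[-0.086,-0.03,0,-0.1,0],[-0.13,-0.045,0,-0.15,0],[-0.173,-0.06,0,-0.19,0],[-0.216,-0.075,0,-0.19,0],[-0.26,-0.09,0,-0.19,0],[-0.3,-0.105,0,-0.19,0],[-0.34,-0.12,0,-0.19,0],[-0.38,-0.13,0,-0.19,0],[-0.41,-0.14,0,-0.19,0],[-0.433,-0.147,0,-0.19,0],[-0.433,-0.147,0,-0.19,0],[-0.433,-0.147,0,-0.19,0],[-0.433,-0.147,0,-0.19,0]]])

```text
time_s: 1.65
tcp_pos: [0.5563, 0.246, 0.2311]
ee_rot: [180.0, -0.1, 170.0]
ft_force: [-0.7, -0.1, -0.5]
width: 0.0428
finger_force: 0.0
```

```bash
python3 - <<'E'
from h import *
import pickle
w=cam("wrist");cv2.imwrite("pics/w0.png",w["color"][:,:,::-1]);pickle.dump(w,open("w0.pkl","wb"))
s=state();print(s["time_s"],s["tcp_pos"],s["ee_rot"],s["width"],s["joint_pos"])
E
```

```text
1.7 [0.55626394 0.24620152 0.23118669] [ 1.79995951e+02 -3.87264066e-02  1.70060032e+02] 0.042719343972632676 [ 1.57169653e+01  1.58625298e+01  8.33879215e+01  2.06848305e-02
  8.07827042e+01 -6.43463848e+01]
```

View pics/w0.png

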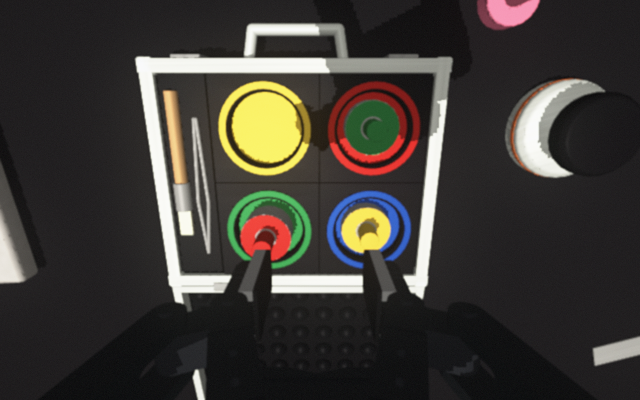

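The wrist view shows all four nests: yellow (265,128) empty, red (373,128), green (270,230) and blue (369,230). The fingers intrude at the bottom, so I'll move the camera straight over the case and take two views.

Request:
send_rows(increments=[[[-0.04,0.02,0,0,0],[-0.075,0.04,0,0,0],[-0.075,0.04,0,0,0],[-0.075,0.04,0,0,0],[-0.075,0.04,0,0,0]]])

```text
time_s: 2.2
tcp_pos: [0.6368, 0.2722, 0.2315]
ee_rot: [-180.0, -0.0, 170.1]
ft_force: [0.4, 0.0, 0.3]
width: 0.0431
finger_force: 0.0
```

```bash
python3 - <<'E'
from h import *
import pickle
w=cam("wrist");cv2.imwrite("pics/w1.png",w["color"][:,:,::-1]);pickle.dump(w,open("w1.pkl","wb"))
E
```

Request:
send_rows(increments=[[[0,-0.04,0,0,0],[0,-0.08,0,0,0],[0,-0.08,0,0,0],[0,-0.08,0,0,0],[0,-0.08,0,0,0]]])

```text
time_s: 2.75
tcp_pos: [0.6239, 0.1937, 0.2322]
ee_rot: [179.9, 0.1, 170.0]
ft_force: [0.2, 0.3, -0.6]
width: 0.0426
finger_force: 0.0
```

```bash
python3 - <<'E'
from h import *
import pickle
w=cam("wrist");cv2.imwrite("pics/w2.png",w["color"][:,:,::-1]);pickle.dump(w,open("w2.pkl","wb"))
a=cv2.imread("pics/w1.png");b=cv2.imread("pics/w2.png")
cv2.imwrite("pics/c12.png",cv2.resize(np.vstack([a[0:240,150:540],b[0:240,150:540]]),None,fx=1.25,fy=1.25))
E
```

```text
(no output)
```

View pics/c12.png

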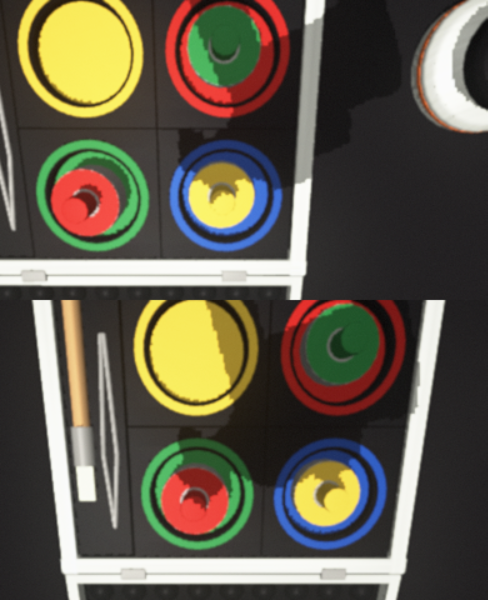

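Both views show every ring and weight top in full apart from a small cut at the image edge, with shadows. Now I'll segment by hue and triangulate.

```bash
cat >> h.py <<'E'
HUE={"red":((0,8),(172,180)),"yellow":((20,34),),"green":((55,85),),"blue":((100,125),)}
def blobs(img,minA=300,vmin=50):
    hsv=cv2.cvtColor(img,cv2.COLOR_RGB2HSV);out=[]
    for c,rs in HUE.items():
        m=sum(cv2.inRange(hsv,(a,110,vmin),(b,255,255)) for a,b in rs)
        cs,_=cv2.findContours(m,cv2.RETR_EXTERNAL,cv2.CHAIN_APPROX_NONE)
        for k in cs:
            if cv2.contourArea(k)<minA: continue
            h=cv2.convexHull(k)[:,0].astype(float)
            p=[]                                  # resample hull evenly, drop image border
            for a,b in zip(h,np.roll(h,-1,0)):
                n=max(1,int(np.linalg.norm(b-a)/2));p+=[a+(b-a)*i/n for i in range(n)]
            p=np.array(p);p=p[(p[:,1]>2)&(p[:,1]<397)&(p[:,0]>2)&(p[:,0]<637)]
            e=cv2.fitEllipse(p.astype(np.float32));out.append((c,np.array(e[0]),sorted(e[1]),cv2.contourArea(k)))
    return out
E
python3 - <<'E'
from h import *
import pickle
for n in("w1","w2"):
    w=pickle.load(open(n+".pkl","rb"));print(n,w["c2w"][:3,3].round(3))
    for c,e,ax,a in blobs(w["color"]): print(c,e.round(1),np.round(ax,1),a,plane(w,*e,.065).round(4))
E
```

```text
w1 [0.561 0.285 0.374]
red [217.4 161.9] [52.8 56.2] 2287.0 [0.6042 0.1835 0.065 ]
red [331.5  38.5] [100.4 111. ] 7059.0 [0.5194 0.3048 0.065 ]
yellow [326.9 155.5] [50.3 50.8] 1968.5 [0.6159 0.2848 0.065 ]
yellow [213.8  38.7] [ 99.2 112.9] 7152.5 [0.5024 0.2078 0.065 ]
green [223.6 155.8] [85.3 92.8] 6157.5 [0.5997 0.1907 0.065 ]
green [328.9  36.3] [56.1 61.8] 2673.0 [0.5173 0.303  0.065 ]
blue [330.2 156. ] [88.9 90.4] 6245.5 [0.617  0.2877 0.065 ]
w2 [0.547 0.207 0.374]
red [305.1 160.7] [52.8 54.4] 2204.5 [0.6048 0.1857 0.065 ]
red [424.   37.2] [ 98.4 112.1] 6786.5 [0.5192 0.303  0.065 ]
yellow [410.9 154.2] [48.8 53.1] 2000.0 [0.6159 0.2833 0.065 ]
yellow [306.3  37.4] [100.9 110.7] 7186.0 [0.5022 0.2059 0.065 ]
green [307.5 154.6] [88.3 89.7] 6142.5 [0.5995 0.1889 0.065 ]
green [423.6  34.7] [55.1 63.1] 2683.5 [0.5173 0.3028 0.065 ]
blue [413.9 154.6] [85.9 94.1] 6286.0 [0.6167 0.286  0.065 ]
```

```bash
python3 - <<'E'
from h import *
import pickle
W=[pickle.load(open(n+".pkl","rb")) for n in("w1","w2")]
B=[sorted(blobs(w["color"]),key=lambda b:(b[0],b[3])) for w in W]
for a,b in zip(*B):
    p,e=tri([ray(W[0],*a[1]),ray(W[1],*b[1])]);print(a[0],int(a[3]),p.round(4),e.round(4), (np.mean([plane(w,*x[1],.057 if a[3]>5000 else {"green":.065,"red":.073,"yellow":.061}[a[0]]) for w,x in zip(W,(a,b))],0)).round(4))
E
```

```text
blue 6245 [0.6183 0.2878 0.0579] 0.0 [0.6185 0.2879 0.057 ]
green 2673 [0.5172 0.303  0.0643] 0.0 [0.5173 0.3029 0.065 ]
green 6157 [0.6007 0.1885 0.0579] 0.0001 [0.6008 0.1883 0.057 ]
red 2287 [0.6031 0.1862 0.0735] 0.0001 [0.6032 0.1862 0.073 ]
red 7059 [0.5185 0.3053 0.0577] 0.0001 [0.5184 0.3054 0.057 ]
yellow 1968 [0.6171 0.2848 0.0589] 0.0001 [0.6167 0.2846 0.061 ]
yellow 7152 [0.5011 0.2059 0.0575] 0.0001 [0.501  0.2059 0.057 ]
```

Request:
send_rows(force=60, increments=[[[0.01,0.04,0.01,0,0],[0.0226,0.08,0.03,0,0],[0.0226,0.0884,0.06,0,0],[0.0226,0.0884,0.09,0,0],[0.0226,0.0884,0.12,0,0],[0.0226,0.0884,0.14,0,0],[0.0226,0.0884,0.155,0,0],[0.0226,0.0884,0.165,0,0],[0.0226,0.0884,0.168,0,0],[0.0226,0.0884,0.168,0,0],[0.0226,0.0884,0.168,0,0],[0.0226,0.0884,0.168,0,-1],[0.0226,0.0884,0.168,0,-1],[0.0226,0.0884,0.168,0,-1],[0.0226,0.0884,0.168,0,-1],[0.0226,0.0884,0.168,0,-1],[0.0226,0.0884,0.168,0,-1],[0.0226,0.0884,0.168,0,-1]]])

```text
time_s: 4.6
tcp_pos: [0.6182, 0.2842, 0.0648]
ee_rot: [179.9, 0.1, 170.0]
ft_force: [0.1, -0.2, 6.0]
width: 0.016
finger_force: 58.7
```

Request:
send_rows(increments=[[[0,0,-0.01,0,-1],[0,0,-0.03,0,-1],[0,0,-0.06,0,-1],[0.005,-0.005,-0.09,0,-1],[0.02,-0.02,-0.1,0,-1],[0.045,-0.044,-0.1,0,-1],[0.07,-0.068,-0.1,0,-1],[0.09,-0.087,-0.1,0,-1],[0.1006,-0.0975,-0.1,0,-1],[0.1006,-0.0975,-0.1,0,-1],[0.1006,-0.0975,-0.085,0,-1],[0.1006,-0.0975,-0.06,0,-1],[0.1006,-0.0975,-0.035,0,-1],[0.1006,-0.0975,-0.018,0,-1],[0.1006,-0.0975,-0.01,0,-1],[0.1006,-0.0975,-0.006,0,-1],[0.1006,-0.0975,-0.003,0,-1],[0.1006,-0.0975,-0.001,0,-1],[0.1006,-0.0975,0,0,-1],[0.1006,-0.0975,0,0,-1]]])

```text
time_s: 6.6
tcp_pos: [0.5022, 0.2057, 0.0648]
ee_rot: [179.9, 0.1, 170.0]
ft_force: [-2.5, 0.1, 3.4]
width: 0.0164
finger_force: 59.4
```

```bash
python3 - <<'E'
from h import *
w=cam("wrist");cv2.imwrite("pics/w3.png",w["color"][:,:,::-1])
s=state();print(s["tcp_pos"],s["ft_force"],s["width"])
E
```

```text
[0.50219349 0.20567806 0.06474882] [-1.59056762  0.25855241  4.01195729] 0.015915081594646815
```

View pics/w3.png

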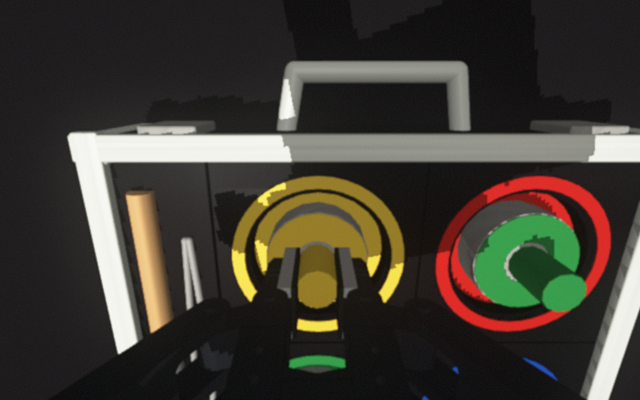

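The yellow weight is centred in the yellow pocket (320,260) and touching the floor. I'll release it and go look at the balance.

Request:
send_rows(increments=[[[0,0,0,0,-0.4],[0,0,0,0,0],[0,0,0,0,0],[0,0,-0.02,0,0],[0,0,-0.06,0,0],[0,0,-0.1,0,0],[-0.015,-0.03,-0.14,0,0],[-0.035,-0.07,-0.15,0,0],[-0.055,-0.11,-0.15,0,0],[-0.075,-0.15,-0.15,0,0],[-0.095,-0.19,-0.15,0,0],[-0.115,-0.23,-0.15,0,0],[-0.135,-0.27,-0.15,0,0],[-0.155,-0.31,-0.15,0,0],[-0.1745,-0.3445,-0.15,0,0],[-0.1745,-0.3445,-0.15,0,0],[-0.1745,-0.3445,-0.15,0,0],[-0.1745,-0.3445,-0.15,0,0]]])

```text
time_s: 8.45
tcp_pos: [0.6127, -0.1632, 0.2129]
ee_rot: [180.0, -0.1, 170.0]
ft_force: [0.4, 0.3, -0.4]
width: 0.0428
finger_force: 0.0
```

```bash
python3 - <<'E'
from h import *
import pickle
w=cam("wrist");cv2.imwrite("pics/w4.png",w["color"][:,:,::-1]);pickle.dump(w,open("w4.pkl","wb"))
E
```

Request:
send_rows(increments=[[[0,-0.04,0,0,0],[0,-0.08,0,0,0],[0,-0.08,0,0,0],[0,-0.08,0,0,0],[0,-0.08,0,0,0]]])

```text
time_s: 9.0
tcp_pos: [0.5994, -0.2412, 0.2133]
ee_rot: [180.0, -0.0, 170.1]
ft_force: [0.2, 0.1, 0.3]
width: 0.0426
finger_force: 0.0
```

```bash
python3 - <<'E'
from h import *
import pickle
w=cam("wrist");cv2.imwrite("pics/w5.png",w["color"][:,:,::-1]);pickle.dump(w,open("w5.pkl","wb"))
a=cv2.imread("pics/w4.png");b=cv2.imread("pics/w5.png")
cv2.imwrite("pics/c45.png",np.vstack([a[:280],b[:280]]))
for n in("w4","w5"):
    x=pickle.load(open(n+".pkl","rb"))
    for k in blobs(x["color"]): print(n,k)
E
```

```text
w4 ('blue', array([267.56274414, 100.96089172]), [57.82768630981445, 60.79439926147461], 2713.0)
w5 ('blue', array([364.03967285, 100.53626251]), [57.20114517211914, 60.550907135009766], 2681.0)
```

View pics/c45.png

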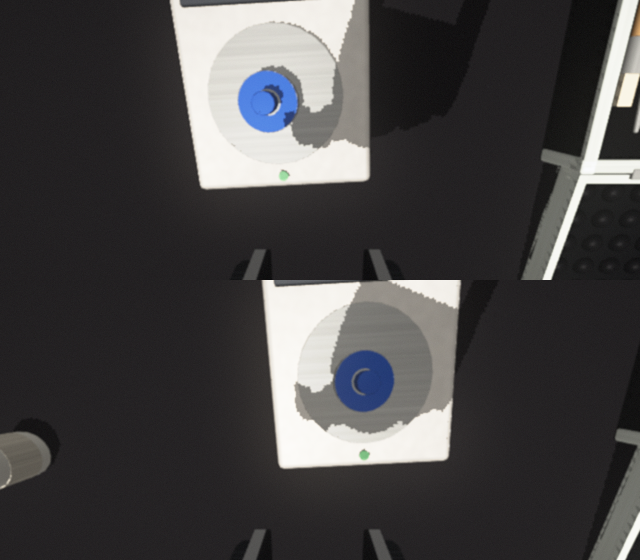

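Blue stands on the pan, slightly off centre: ring centre (268,101) and pan about (275,93) in the first view, (364,101) and (365,92) in the second. I'll fit the pan edge and triangulate.

```bash
python3 - <<'E'
from h import *
import pickle
from scipy.ndimage import map_coordinates
W=[pickle.load(open(n,"rb")) for n in("w4.pkl","w5.pkl")];P=[]
for w,c in zip(W,[(275.5,93),(365,92)]):
    g=cv2.GaussianBlur(cv2.cvtColor(w["color"],cv2.COLOR_RGB2GRAY),(0,0),1).astype(float)
    t=np.radians(np.arange(0,360,2));r=np.arange(60,80,.5);c=np.array(c,float)
    prof=map_coordinates(g,[c[1]+np.outer(np.sin(t),r),c[0]+np.outer(np.cos(t),r)],order=1)
    d=np.diff(np.log(prof+5),axis=1);i=d.argmax(1);ok=d.max(1)>.02
    p=(c+np.stack([np.cos(t)*r[i],np.sin(t)*r[i]],1))[ok]
    for _ in range(6):
        e=cv2.fitEllipse(p.astype(np.float32));a=np.radians(e[2]);q=(p-e[0])@np.array([[np.cos(a),-np.sin(a)],[np.sin(a),np.cos(a)]])
        res=np.hypot(q[:,0]/(e[1][0]/2),q[:,1]/(e[1][1]/2))-1
        p=p[abs(res)<max(.015,2*np.median(abs(res)))]
    print(e,len(p));P.append(e[0])
p,e=tri([ray(w,*x) for w,x in zip(W,P)]);print("pan",p.round(4),e,np.mean([plane(w,*x,.045) for w,x in zip(W,P)],0).round(4))
B=[blobs(w["color"])[0][1] for w in W]
p,e=tri([ray(w,*x) for w,x in zip(W,B)]);print("blue",p.round(4),e,np.mean([plane(w,*x,.069) for w,x in zip(W,B)],0).round(4))
print(state()["tcp_pos"])
E
```

```text
((274.2825622558594, 93.90086364746094), (136.05763244628906, 146.21987915039062), 3.5211050510406494) 60
((359.3055114746094, 87.30960083007812), (132.70458984375, 144.7890625), 79.79580688476562) 72
pan [ 0.5272 -0.1888  0.0277] 0.002666368519217783 [ 0.5274 -0.1888  0.045 ]
blue [ 0.5352 -0.1909  0.0678] 6.886874759648705e-05 [ 0.5352 -0.1909  0.069 ]
[ 0.59944651 -0.24113032  0.21333326]
```

```bash
cat > pan.py <<'E'
from h import *
from scipy.optimize import least_squares
def panfit(w,c0=(.53,-.19),z=.045):
    g=cv2.GaussianBlur(cv2.cvtColor(w["color"],cv2.COLOR_RGB2GRAY),(0,0),.8)
    v,u=np.nonzero(cv2.Canny(g,15,40))
    p=np.array([plane(w,a,b,z)[:2] for a,b in zip(u,v) if b<250])
    x=np.array([*c0,.06])
    for tol in(.008,.005,.003,.002):
        q=p[abs(np.hypot(*(p-x[:2]).T)-x[2])<tol]
        x=least_squares(lambda k:np.hypot(*(q-k[:2]).T)-k[2],x,loss="soft_l1",f_scale=.0007).x
    return x,len(q)
E
python3 - <<'E'
from pan import *
import pickle
for n in("w4.pkl","w5.pkl"):
    w=pickle.load(open(n,"rb"))
    for c in((.53,-.19),(.527,-.193),(.533,-.187)): print(n,*panfit(w,c))
E
```

```text
w4.pkl [ 0.53292842 -0.18677348  0.05970859] 592
w4.pkl [ 0.53292842 -0.18677348  0.05970859] 592
w4.pkl [ 0.53292842 -0.18677348  0.05970859] 592
w5.pkl [ 0.53262248 -0.18734338  0.05955959] 491
w5.pkl [ 0.53262248 -0.18734338  0.05955959] 491
w5.pkl [ 0.53262248 -0.18734338  0.05955959] 491
```

Request:
send_rows(increments=[[[0.03,0.015,0.01,0,0],[0.06,0.03,0.03,0,0],[0.0719,0.0383,0.055,0,0],[0.0719,0.0383,0.08,0,0],[0.0719,0.0383,0.105,0,0],[0.0719,0.0383,0.125,0,0],[0.0719,0.0383,0.137,0,0],[0.0719,0.0383,0.141,0,0],[0.0719,0.0383,0.141,0,0],[0.0719,0.0383,0.141,0,0],[0.0719,0.0383,0.141,0,-1],[0.0719,0.0383,0.141,0,-1],[0.0719,0.0383,0.141,0,-1],[0.0719,0.0383,0.141,0,-1],[0.0719,0.0383,0.141,0,-1],[0.0719,0.0383,0.141,0,-1],[0.0719,0.0383,0.141,0,-1]]])

```text
time_s: 10.75
tcp_pos: [0.5361, -0.193, 0.0737]
ee_rot: [-180.0, 0.1, 170.0]
ft_force: [0.4, 2.3, 5.6]
width: 0.0159
finger_force: 58.5
```

Request:
send_rows(increments=[[[0,0,-0.01,0,-1],[0,0,-0.03,0,-1],[0,0,-0.06,0,-1],[0,0.01,-0.09,0,-1],[0,0.03,-0.1,0,-1],[0,0.06,-0.1,0,-1],[0,0.1,-0.1,0,-1],[0,0.14,-0.1,0,-1],[0,0.18,-0.1,0,-1],[0,0.22,-0.1,0,-1],[0,0.26,-0.1,0,-1],[0,0.3,-0.1,0,-1],[0,0.34,-0.1,0,-1],[0.002,0.38,-0.1,0,-1],[0.002,0.42,-0.1,0,-1],[0.002,0.455,-0.1,0,-1],[0.002,0.478,-0.1,0,-1],[0.002,0.4875,-0.1,0,-1],[0.002,0.4875,-0.1,0,-1],[0.002,0.4875,-0.1,0,-1]]])

```text
time_s: 12.75
tcp_pos: [0.6174, 0.2862, 0.1715]
ee_rot: [-179.9, -0.1, 169.9]
ft_force: [-0.0, 0.3, -4.4]
width: 0.0162
finger_force: 58.9
```

Request:
send_rows(increments=[[[0,0.0015,0.015,0,-1],[0,0.0015,0.04,0,-1],[0,0.0015,0.065,0,-1],[0,0.0015,0.08,0,-1],[0,0.0015,0.088,0,-1],[0,0.0015,0.092,0,-1],[0,0.0015,0.095,0,-1],[0,0.0015,0.097,0,-1],[0,0.0015,0.098,0,-1],[0,0.0015,0.099,0,-1],[0,0.0015,0.099,0,-1]]])

```text
time_s: 13.85
tcp_pos: [0.6185, 0.2893, 0.0738]
ee_rot: [180.0, 0.0, 170.0]
ft_force: [0.3, -0.0, -4.2]
width: 0.0157
finger_force: 59.1
```

Request:
send_rows(increments=[[[0,-0.001,0.0005,0,-1],[0,-0.001,0.001,0,-1],[0,-0.001,0.0015,0,-1],[0,-0.001,0.0015,0,-1],[0,-0.001,0.0015,0,-1]]])

```text
time_s: 14.35
tcp_pos: [0.6186, 0.2889, 0.0737]
ee_rot: [179.9, 0.1, 170.0]
ft_force: [-2.7, 1.3, 5.7]
width: 0.0159
finger_force: 60.0
```

Request:
send_rows(increments=[[[0,0,0,0,-0.4],[0,0,0,0,0],[0,0,0,0,0],[0,0,-0.02,0,0],[0,0,-0.05,0,0],[0.01,-0.01,-0.075,0,0],[0.04,-0.04,-0.08,0,0],[0.075,-0.075,-0.08,0,0],[0.1002,-0.1022,-0.075,0,0],[0.1002,-0.1022,-0.05,0,0],[0.1002,-0.1022,-0.025,0,0],[0.1002,-0.1022,-0.005,0,0],[0.1002,-0.1022,0.006,0,0],[0.1002,-0.1022,0.009,0,0],[0.1002,-0.1022,0.009,0,-1],[0.1002,-0.1022,0.009,0,-1],[0.1002,-0.1022,0.009,0,-1],[0.1002,-0.1022,0.009,0,-1],[0.1002,-0.1022,0.009,0,-1],[0.1002,-0.1022,0.009,0,-1]]])

```text
time_s: 16.35
tcp_pos: [0.5026, 0.2052, 0.0638]
ee_rot: [179.9, 0.1, 170.0]
ft_force: [0.2, 1.1, 3.6]
width: 0.0157
finger_force: 59.1
```

Request:
send_rows(increments=[[[0,0,-0.01,0,-1],[0,0,-0.03,0,-1],[0,0,-0.06,0,-1],[0,-0.005,-0.09,0,-1],[-0.005,-0.02,-0.1,0,-1],[-0.015,-0.055,-0.1,0,-1],[-0.025,-0.095,-0.1,0,-1],[-0.035,-0.135,-0.1,0,-1],[-0.045,-0.175,-0.1,0,-1],[-0.055,-0.215,-0.1,0,-1],[-0.065,-0.255,-0.1,0,-1],[-0.075,-0.295,-0.1,0,-1],[-0.085,-0.33,-0.1,0,-1],[-0.094,-0.36,-0.1,0,-1],[-0.099,-0.376,-0.1,0,-1],[-0.0995,-0.3808,-0.1,0,-1],[-0.0995,-0.3808,-0.1,0,-1],[-0.0995,-0.3808,-0.09,0,-1],[-0.0995,-0.3808,-0.07,0,-1],[-0.0995,-0.3808,-0.07,0,-1]]])

```text
time_s: 18.35
tcp_pos: [0.5305, -0.1843, 0.1291]
ee_rot: [179.8, -0.4, 170.1]
ft_force: [-0.9, 0.5, -2.9]
width: 0.016
finger_force: 58.9
```

Request:
send_rows(increments=[[[0,0,0.015,0,-1],[0,0,0.035,0,-1],[0,0,0.05,0,-1],[0,0,0.06,0,-1],[0,0,0.065,0,-1],[0,0,0.067,0,-1],[0,0,0.067,0,-1],[0,0,0.067,0,-1]]])

```text
time_s: 19.15
tcp_pos: [0.534, -0.1878, 0.0666]
ee_rot: [-180.0, 0.1, 170.0]
ft_force: [-0.1, -0.0, -2.8]
width: 0.0161
finger_force: 58.9
```

Request:
send_rows(increments=[[[0,0.001,0.001,0,-1],[0,0.001,0.0015,0,-1],[0,0.001,0.002,0,-1],[0,0.001,0.0025,0,-1],[0,0.001,0.003,0,-1],[0,0.001,0.003,0,-1]]])

```text
time_s: 19.75
tcp_pos: [0.5336, -0.1864, 0.0639]
ee_rot: [-180.0, 0.0, 170.0]
ft_force: [-3.4, 1.0, 5.5]
width: 0.0159
finger_force: 59.6
```

Request:
send_rows(increments=[[[0,0,0,0,-0.4],[0,0,0,0,0],[0,0,0,0,0],[0,0,-0.02,0,0],[0,0,-0.06,0,0],[-0.02,0,-0.1,0,0],[-0.05,0,-0.13,0,0],[-0.075,0,-0.14,0,0],[-0.075,0,-0.14,0,0],[-0.075,0,-0.14,0,0],[-0.075,0,-0.14,0,0]]])

```text
time_s: 20.85
tcp_pos: [0.6057, -0.1988, 0.2009]
ee_rot: [179.9, -0.2, 170.0]
ft_force: [0.1, -0.7, -0.0]
width: 0.0424
finger_force: 0.0
```

```bash
python3 - <<'E'
from pan import *
w=cam("wrist");cv2.imwrite("pics/w6.png",w["color"][:,:,::-1])
print(panfit(w),[(b[0],b[2],plane(w,*b[1],.061)) for b in blobs(w["color"])],state()["tcp_pos"])
E
```

```text
(array([ 0.53280263, -0.18712228,  0.05966547]), 547) [('yellow', [59.286338806152344, 62.78430938720703], array([ 0.53209366, -0.18646238,  0.061     ]))] [ 0.60560985 -0.1988237   0.20095272]
```

View pics/w6.png

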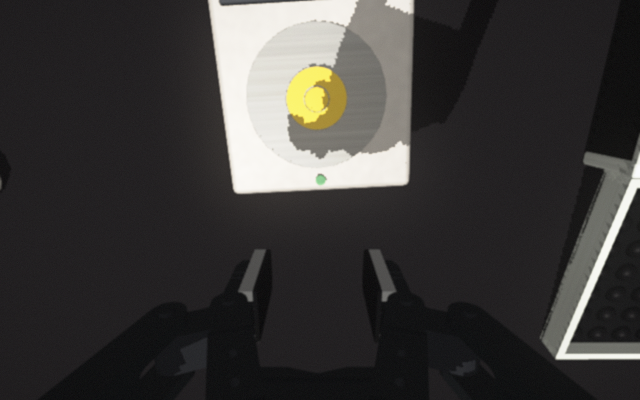

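Yellow stands within 1 mm of the pan centre (316,98). Green is next.

Request:
send_rows(increments=[[[0.01,0.02,0,0,0],[0.025,0.06,0,0,0],[0.04,0.1,0,0,0],[0.055,0.14,0,0,0],[0.07,0.18,0,0,0],[0.085,0.22,0,0,0],[0.1,0.26,0,0,0],[0.115,0.3,0,0,0],[0.13,0.34,0,0,0],[0.145,0.38,0,0,0],[0.155,0.42,0,0,0],[0.168,0.455,0,0,0],[0.1744,0.4789,0.02,0,0],[0.1744,0.4789,0.045,0,0],[0.1744,0.4789,0.07,0,0],[0.1744,0.4789,0.07,0,0],[0.1744,0.4789,0.07,0,0]]])

```text
time_s: 22.6
tcp_pos: [0.5178, 0.3018, 0.132]
ee_rot: [-179.9, -0.1, 170.0]
ft_force: [0.8, -0.7, 1.0]
width: 0.0425
finger_force: 0.0
```

Request:
send_rows(increments=[[[0,0.001,0.015,0,0],[0,0.001,0.035,0,0],[0,0.001,0.05,0,0],[0,0.001,0.06,0,0],[0,0.001,0.0635,0,0],[0,0.001,0.0635,0,0],[0,0.001,0.0635,0,-1],[0,0.001,0.0635,0,-1],[0,0.001,0.0635,0,-1],[0,0.001,0.0635,0,-1],[0,0.001,0.0635,0,-1],[0,0.001,0.0635,0,-1]]])

```text
time_s: 23.8
tcp_pos: [0.5199, 0.3038, 0.0705]
ee_rot: [179.9, 0.1, 170.0]
ft_force: [-1.1, -1.2, 6.5]
width: 0.0157
finger_force: 58.8
```

Request:
send_rows(increments=[[[0,0,-0.01,0,-1],[0,0,-0.03,0,-1],[0,0,-0.06,0,-1],[0,-0.01,-0.075,0,-1],[0,-0.035,-0.08,0,-1],[0,-0.065,-0.08,0,-1],[0,-0.09,-0.08,0,-1],[0,-0.099,-0.08,0,-1],[0,-0.099,-0.075,0,-1],[0,-0.099,-0.055,0,-1],[0,-0.099,-0.035,0,-1],[0,-0.099,-0.018,0,-1],[0,-0.099,-0.009,0,-1],[0,-0.099,-0.005,0,-1],[0,-0.099,-0.003,0,-1],[0,-0.099,-0.002,0,-1],[0,-0.099,-0.001,0,-1],[0,-0.099,0,0,-1],[0,-0.099,0,0,-1]]])

```text
time_s: 25.7
tcp_pos: [0.5026, 0.2062, 0.0705]
ee_rot: [180.0, 0.1, 170.0]
ft_force: [-1.2, -0.4, 2.7]
width: 0.0156
finger_force: 59.5
```

Request:
send_rows(increments=[[[0,0,0,0,-0.4],[0,0,0,0,0],[0,0,0,0,0],[0,0,-0.02,0,0],[0,0,-0.05,0,0],[-0.01,0,-0.075,0,0],[-0.04,-0.001,-0.08,0,0],[-0.075,-0.002,-0.08,0,0],[-0.1,-0.002,-0.08,0,0],[-0.1026,-0.002,-0.075,0,0],[-0.1026,-0.002,-0.05,0,0],[-0.1026,-0.002,-0.025,0,0],[-0.1026,-0.002,-0.01,0,0],[-0.1026,-0.002,-0.006,0,0],[-0.1026,-0.002,-0.006,0,-1],[-0.1026,-0.002,-0.006,0,-1],[-0.1026,-0.002,-0.006,0,-1],[-0.1026,-0.002,-0.006,0,-1],[-0.1026,-0.002,-0.006,0,-1],[-0.1026,-0.002,-0.006,0,-1]]])

```text
time_s: 27.7
tcp_pos: [0.6033, 0.1865, 0.0764]
ee_rot: [179.9, 0.1, 170.0]
ft_force: [0.1, 0.5, 2.2]
width: 0.0159
finger_force: 59.1
```

Request:
send_rows(increments=[[[0,0,-0.01,0,-1],[0,0,-0.03,0,-1],[0,0,-0.06,0,-1],[0.005,0.005,-0.09,0,-1],[0.02,0.02,-0.1,0,-1],[0.045,0.045,-0.1,0,-1],[0.07,0.07,-0.1,0,-1],[0.092,0.092,-0.1,0,-1],[0.1041,0.1026,-0.1,0,-1],[0.1041,0.1026,-0.095,0,-1],[0.1041,0.1026,-0.075,0,-1],[0.1041,0.1026,-0.05,0,-1],[0.1041,0.1026,-0.028,0,-1],[0.1041,0.1026,-0.014,0,-1],[0.1041,0.1026,-0.008,0,-1],[0.1041,0.1026,-0.005,0,-1],[0.1041,0.1026,-0.003,0,-1],[0.1041,0.1026,-0.001,0,-1],[0.1041,0.1026,0,0,-1],[0.1041,0.1026,0,0,-1]]])

```text
time_s: 29.7
tcp_pos: [0.5186, 0.3057, 0.0764]
ee_rot: [179.9, 0.1, 170.0]
ft_force: [0.4, -0.3, -1.0]
width: 0.0158
finger_force: 59.3
```

Request:
send_rows(increments=[[[0,0,0.0005,0,-1],[0,0,0.001,0,-1],[0,0,0.001,0,-1]]])

```text
time_s: 30.0
tcp_pos: [0.5186, 0.3057, 0.0764]
ee_rot: [179.9, 0.1, 170.0]
ft_force: [-3.0, -1.6, 5.3]
width: 0.0156
finger_force: 60.0
```

Request:
send_rows(increments=[[[0,0,0,0,-0.4],[0,0,0,0,0],[0,0,0,0,0],[0,0,-0.02,0,0],[0,0,-0.05,0,0],[0,-0.01,-0.08,0,0],[-0.001,-0.04,-0.085,0,0],[-0.001,-0.075,-0.085,0,0],[-0.001,-0.098,-0.085,0,0],[-0.001,-0.1008,-0.075,0,0],[-0.001,-0.1008,-0.05,0,0],[-0.001,-0.1008,-0.025,0,0],[-0.001,-0.1008,-0.005,0,0],[-0.001,-0.1008,0.004,0,0],[-0.001,-0.1008,0.004,0,-1],[-0.001,-0.1008,0.004,0,-1],[-0.001,-0.1008,0.004,0,-1],[-0.001,-0.1008,0.004,0,-1],[-0.001,-0.1008,0.004,0,-1],[-0.001,-0.1008,0.004,0,-1]]])

```text
time_s: 32.0
tcp_pos: [0.5013, 0.2059, 0.0705]
ee_rot: [180.0, 0.0, 170.0]
ft_force: [0.7, 0.3, -4.0]
width: 0.0157
finger_force: 58.5
```

Request:
send_rows(increments=[[[0,0,-0.01,0,-1],[0,0,-0.03,0,-1],[0,0,-0.06,0,-1],[-0.01,0,-0.075,0,-1],[-0.035,0,-0.08,0,-1],[-0.065,0,-0.08,0,-1],[-0.09,0,-0.08,0,-1],[-0.1012,0,-0.08,0,-1],[-0.1012,0,-0.075,0,-1],[-0.1012,0,-0.055,0,-1],[-0.1012,0,-0.035,0,-1],[-0.1012,0,-0.018,0,-1],[-0.1012,0,-0.009,0,-1],[-0.1012,0,-0.005,0,-1],[-0.1012,0,-0.003,0,-1],[-0.1012,0,-0.002,0,-1],[-0.1012,0,-0.001,0,-1],[-0.1012,0,0,0,-1],[-0.1012,0,0,0,-1]]])

```text
time_s: 33.9
tcp_pos: [0.6012, 0.1883, 0.0706]
ee_rot: [180.0, 0.0, 170.0]
ft_force: [-0.2, 0.3, -3.4]
width: 0.0159
finger_force: 58.7
```

Request:
send_rows(increments=[[[0,0,0.0005,0,-1],[0,0,0.001,0,-1],[0,0,0.0015,0,-1],[0,0,0.0015,0,-1]]])

```text
time_s: 34.3
tcp_pos: [0.6013, 0.1883, 0.0705]
ee_rot: [180.0, 0.0, 170.0]
ft_force: [-3.2, -0.9, 5.8]
width: 0.0156
finger_force: 59.6
```

Request:
send_rows(increments=[[[0,0,0,0,-0.4],[0,0,0,0,0],[0,0,0,0,0],[0,0,-0.02,0,0],[0,0,-0.06,0,0],[0,0,-0.1,0,0],[-0.015,0.03,-0.14,0,0],[-0.02,0.05,-0.16,0,0],[-0.02,0.05,-0.16,0,0],[-0.02,0.05,-0.16,0,0],[-0.02,0.05,-0.16,0,0]]])

```text
time_s: 35.4
tcp_pos: [0.6278, 0.2331, 0.2262]
ee_rot: [-179.9, -0.2, 170.0]
ft_force: [-0.0, -0.6, -0.4]
width: 0.0428
finger_force: 0.0
```

```bash
python3 - <<'E'
from h import *
w=cam("wrist");t=cam("top")
Z={"green":.065,"red":.073,"blue":.069}
for c,e,ax,a in blobs(w["color"]): print(c,int(a),np.round(ax),plane(w,*e,.057 if a>4000 else Z.get(c,.061)).round(4))
cv2.imwrite("pics/f.png",np.vstack([w["color"][:300],t["color"][80:380]])[:,:,::-1])
E
```

```text
red 7147 [101. 112.] [0.5186 0.3055 0.057 ]
yellow 7543 [102. 112.] [0.5011 0.2059 0.057 ]
green 6342 [88. 93.] [0.6008 0.1884 0.057 ]
blue 6477 [89. 93.] [0.6186 0.2878 0.057 ]
```

View pics/f.png

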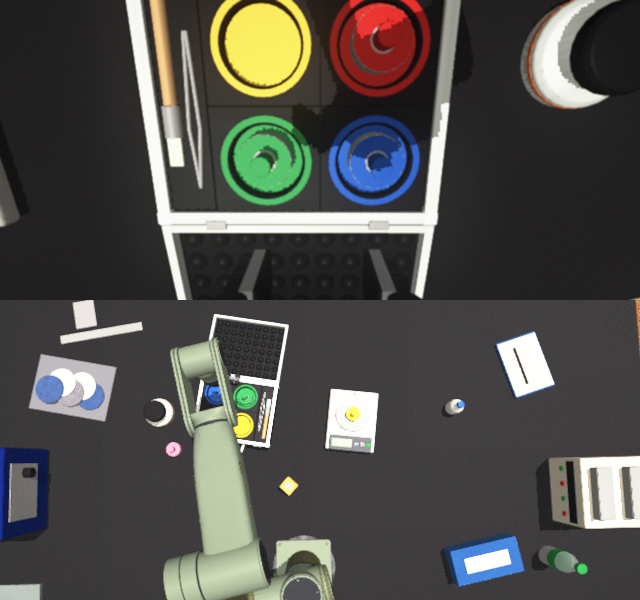

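Red (382,40), green (264,160) and blue (375,160) each stand in their own nest. Yellow is centred on the pan and the bottle has not moved. I'm handing in.

```bash
python3 -c "
from workcell import sign_off;print(sign_off())"
```

```text
the job is handed in; nothing more can be done
None
```

The job is handed in at about 35 s of robot time: the yellow weight stands within about 1 mm of the pan centre, the red, blue and green weights stand in their own nests, and the bottle was not touched.

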